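Reverse the screw pots into the refit rack

ROBOT

A 6-joint arm with a two-finger parallel gripper is mounted at the origin on the work surface. World frame = base frame: x ahead of the robot, y to its left, z up, the work surface at z = 0. Lengths are in m, angles in degrees, forces in N, time in s.
With the tool pointing down it reaches from about 0.15 to 0.775 m from the base axis. Payload 6.1 kg.
Tool frame: the origin (TCP) lies midway between the tips of the shut fingers; the grasp point (between the pads) lies 19 mm behind it; z points along the fingers, y is the line along which they close (so a half turn about z gives the same grasp; the last joint's range is limited). The gripper opens to 85 mm and grips with 20 to 120 N. Pads are 22 mm wide; open, the fingers measure 114 mm over their backs; the gripper's body (76 mm by 85 mm) begins 54 mm behind the grasp point. The pads swing forward as they close: fully open they stand 13 mm farther back than shut.
Start: joints at [66.005, 7.208, -2.269, 80.523, 0, 90], TCP at [0.213, 0.48, 0.231] pointing down, gripper open.
Joint ranges: [-155.77, 155.77], [-54.66, 111.73], [-72.52, 77.12], [-102.08, 115.82], [-83.92, 84.16], [-180, 180]. Speed limits (degrees/s): [136.94, 136.94, 172.46, 180, 180, 180].

INTERFACE

Orientations are given as [roll, pitch, yaw] about the fixed x, y, z axes, in that order (R = Rz(yaw) Ry(pitch) Rx(roll)).
In Python, from bench import manip gives the robot as it stands. Calls block until the motion is done:
- manip.move_pose(position, orientation): joint-space move of the TCP to a pose.
- manip.move_straight(position, max_speed=0.15, orientation=None, guard=None): straight line of the TCP; orientation=None keeps the orientation; max_speed is the mean speed in m/s. With guard (N) it stops when the force on the tool has changed by that much, and returns True; else False.
- manip.goto_joints(angles): joint-space move.
- manip.gripper_to(opening, newtons=None): finger opening in m; newtons is the grip in N (None keeps the last); returns when the fingers have stopped.
- manip.hold(seconds).
- manip.ik(position, orientation): joint angles nearest the present ones, or None.
- manip.get_obs(): the state.
- manip.get_image(name): name is "scene" or "side" or "wrist"; returns (picture, depth): 400x640x3 uint8, red, green, blue; 400x640 float32, m along the optical axis (not along the pixel's ray), 0 where there is no reading.
- manip.get_calibration(name): a dict with "fx", "fy", "cx", "cy" (pixels), "rvec" (rotation vector, rad) and "tvec" (3), from world to camera coordinates, as OpenCV has them. Camera axes: x right, y down, z forward; pixel columns grow to the right and rows downward; lengths in m; the calibration is good to about 2 mm. A picture is of the moment at which its call begins: read the wrist's pose just before it. get_calibration takes no time and is no camera call; for the wrist camera it gives the pose at the moment of the call.
A pose or a line that the arm cannot do raises manip.MotionError and nothing moves.
- manip.sign_off(): hands the job in; it is judged then, once.
The state is a dict: "t": time; "qpos": joint angles; "joint_velocities": joint speeds; "joint_efforts": joint torques, N m; "tool_pos": TCP position; "tcp_rot": TCP orientation; "wrist_force": force on the tool from outside, world axes, zero at the start; "ft_torque": the same for the moment, N m; "gripper_width": finger opening in m; "finger_force": force on a finger pad.
Only numpy, scipy, OpenCV 4.12 (cv2) and the standard library are available. Lean on these libraries where they do the work, as an engineer would, in place of code of your own. Each camera call takes 0.05 s, during which the arm holds its last target. There are 200 camera calls.

TASK

The phone is stripped and must now be put together again, so its screws are wanted in the opposite order: move the four screw pots from the pale wooden strip-down rack to the white refit rack, one pot to a pocket, with the row reversed, so that the pot now nearest the robot ends up in the pocket of the white rack farthest from the robot, the second becomes the third, and so on. Keep every pot upright, and leave all four standing in their pockets, released and still.

Things in the scene. Friction and masses are not known exactly. Their poses are not given: they have to be found in the camera images.
- pot_red: loose round screw pot: white body with a red band and a red screw lid on top, 34 mm diameter, 56 mm tall, about 70 g; origin at the centre of its underside, z up its axis. At the start it stands in one pocket of the pale wooden rack; which pocket differs from start to start.
- pot_yellow: loose round screw pot: white body with a yellow band and a yellow screw lid on top, 34 mm diameter, 56 mm tall, about 70 g; origin at the centre of its underside, z up its axis. At the start it stands in one pocket of the pale wooden rack; which pocket differs from start to start.
- pot_green: loose round screw pot: white body with a green band and a green screw lid on top, 34 mm diameter, 56 mm tall, about 70 g; origin at the centre of its underside, z up its axis. At the start it stands in one pocket of the pale wooden rack; which pocket differs from start to start.
- pot_blue: loose round screw pot: white body with a blue band and a blue screw lid on top, 34 mm diameter, 56 mm tall, about 70 g; origin at the centre of its underside, z up its axis. At the start it stands in one pocket of the pale wooden rack; which pocket differs from start to start.
- clip_red: fixed flat red clip, 26 x 10 mm, on a long side wall of the pale wooden rack, beside the pocket where the red pot stands at the start; it stays, recording the starting order. Top 18 mm above the bench. Origin at bench level, on the outer face of that wall, within 4 mm of the pocket's middle along the row.
- clip_yellow: fixed flat yellow clip, 26 x 10 mm, on a long side wall of the pale wooden rack, beside the pocket where the yellow pot stands at the start; it stays, recording the starting order. Top 18 mm above the bench. Origin at bench level, on the outer face of that wall, within 4 mm of the pocket's middle along the row.
- clip_green: fixed flat green clip, 26 x 10 mm, on a long side wall of the pale wooden rack, beside the pocket where the green pot stands at the start; it stays, recording the starting order. Top 18 mm above the bench. Origin at bench level, on the outer face of that wall, within 4 mm of the pocket's middle along the row.
- clip_blue: fixed flat blue clip, 26 x 10 mm, on a long side wall of the pale wooden rack, beside the pocket where the blue pot stands at the start; it stays, recording the starting order. Top 18 mm above the bench. Origin at bench level, on the outer face of that wall, within 4 mm of the pocket's middle along the row.
- strip_rack: strip-down rack: pale wood, full at the start, coloured clips along one side; fixed, 224 x 59 mm, 15 mm high, four open pockets in a row, each 51 x 51 mm inside, floor 4 mm above the bench, walls 4 mm. Origin: centre of the underside, at bench level; x along the row, away from the robot (within 0.4 rad of world x), z up. Pocket middles: x = -82.5, -27.5, 27.5, 82.5 mm, y = 0.
- refit_rack: refit rack: white plastic with black pocket floors, no clips, empty at the start; fixed, 224 x 59 mm, 15 mm high, four open pockets in a row, each 51 x 51 mm inside, floor 4 mm above the bench, walls 4 mm. Origin: centre of the underside, at bench level; x along the row, away from the robot (within 0.4 rad of world x), z up. Pocket middles: x = -82.5, -27.5, 27.5, 82.5 mm, y = 0.

How it is judged (in metres and radians):
At the end, for the whole second after the job is handed in: Each pot is in the refit-rack pocket that mirrors its starting pocket (marked by its clip): within 12 mm of the pocket's middle along and across the row, underside within 5 mm of the floor's height, upright within 0.15 rad, at rest (below 20 mm/s and 0.3 rad/s) (((x of clip_red in the frame of strip_rack between -0.1025 and -0.0625 m and x of pot_red in the frame of refit_rack between 0.0705 and 0.0945 m) or (x of clip_red in the frame of strip_rack between -0.0475 and -0.0075 m and x of pot_red in the frame of refit_rack between 0.0155 and 0.0395 m) or (x of clip_red in the frame of strip_rack between 0.0075 and 0.0475 m and x of pot_red in the frame of refit_rack between -0.0395 and -0.0155 m) or (x of clip_red in the frame of strip_rack between 0.0625 and 0.1025 m and x of pot_red in the frame of refit_rack between -0.0945 and -0.0705 m)) and y of pot_red in the frame of refit_rack between -0.012 and 0.012 m and z of pot_red in the frame of refit_rack between -0.001 and 0.009 m and angle between each of pot_red, pot_yellow, pot_green, pot_blue's own z axis and vertical below 0.15 rad and linear speed of each of pot_red, pot_yellow, pot_green, pot_blue below 0.02 m/s and angular speed of each of pot_red, pot_yellow, pot_green, pot_blue below 0.3 rad/s and ((x of clip_yellow in the frame of strip_rack between -0.1025 and -0.0625 m and x of pot_yellow in the frame of refit_rack between 0.0705 and 0.0945 m) or (x of clip_yellow in the frame of strip_rack between -0.0475 and -0.0075 m and x of pot_yellow in the frame of refit_rack between 0.0155 and 0.0395 m) or (x of clip_yellow in the frame of strip_rack between 0.0075 and 0.0475 m and x of pot_yellow in the frame of refit_rack between -0.0395 and -0.0155 m) or (x of clip_yellow in the frame of strip_rack between 0.0625 and 0.1025 m and x of pot_yellow in the frame of refit_rack between -0.0945 and -0.0705 m)) and y of pot_yellow in the frame of refit_rack between -0.012 and 0.012 m and z of pot_yellow in the frame of refit_rack between -0.001 and 0.009 m and ((x of clip_green in the frame of strip_rack between -0.1025 and -0.0625 m and x of pot_green in the frame of refit_rack between 0.0705 and 0.0945 m) or (x of clip_green in the frame of strip_rack between -0.0475 and -0.0075 m and x of pot_green in the frame of refit_rack between 0.0155 and 0.0395 m) or (x of clip_green in the frame of strip_rack between 0.0075 and 0.0475 m and x of pot_green in the frame of refit_rack between -0.0395 and -0.0155 m) or (x of clip_green in the frame of strip_rack between 0.0625 and 0.1025 m and x of pot_green in the frame of refit_rack between -0.0945 and -0.0705 m)) and y of pot_green in the frame of refit_rack between -0.012 and 0.012 m and z of pot_green in the frame of refit_rack between -0.001 and 0.009 m and ((x of clip_blue in the frame of strip_rack between -0.1025 and -0.0625 m and x of pot_blue in the frame of refit_rack between 0.0705 and 0.0945 m) or (x of clip_blue in the frame of strip_rack between -0.0475 and -0.0075 m and x of pot_blue in the frame of refit_rack between 0.0155 and 0.0395 m) or (x of clip_blue in the frame of strip_rack between 0.0075 and 0.0475 m and x of pot_blue in the frame of refit_rack between -0.0395 and -0.0155 m) or (x of clip_blue in the frame of strip_rack between 0.0625 and 0.1025 m and x of pot_blue in the frame of refit_rack between -0.0945 and -0.0705 m)) and y of pot_blue in the frame of refit_rack between -0.012 and 0.012 m and z of pot_blue in the frame of refit_rack between -0.001 and 0.009 m); the robot touches nothing.
It fails at once if the red pot is tipped over (more than 0.8 rad from upright) (angle between pot_red's own z axis and vertical above 0.8 rad).
It fails at once if the yellow pot is tipped over (more than 0.8 rad from upright) (angle between pot_yellow's own z axis and vertical above 0.8 rad).
It fails at once if the green pot is tipped over (more than 0.8 rad from upright) (angle between pot_green's own z axis and vertical above 0.8 rad).
It fails at once if the blue pot is tipped over (more than 0.8 rad from upright) (angle between pot_blue's own z axis and vertical above 0.8 rad).
It also fails if it takes over 88 s, if anything falls off the work surface, if the arm or the gripper's body presses on something with over 40 N, if the wrist force passes 120 N, or if a joint passes its speed limit or range.

## Working session

There is one attempt and no reset: what is moved stays moved. The work goes in short steps, each a Python script; the robot and the scene stay as the last script left them, time stands still between calls to the robot, and variables do not carry over. Pictures are saved under pics/ and viewed, at most 14 in all, crops included, and the job is handed in when it is done.

```bash
mkdir -p pics; ls; python3 - <<'E'
from bench import manip
import cv2,numpy as np
for n in("scene","side"):
    p,d=manip.get_image(n); np.savez(f"pics/{n}.npz",p=p,d=d); cv2.imwrite(f"pics/{n}.png",p[:,:,::-1])
    c=manip.get_calibration(n); R=cv2.Rodrigues(np.array(c["rvec"]))[0]; print(n,c["fx"],-R.T@np.array(c["tvec"]).ravel(),R[2])
o=manip.get_obs();print(o["t"],o["tcp_rot"],o["gripper_width"])
E
```

```text
pics
scene 386.40578351668944 [ 1.08832967 -0.09503944  0.52341274] [-0.74743954  0.07368504 -0.66023076]
side 385.1093692927951 [ 0.21574667 -0.52521692  0.41948293] [ 0.45666846  0.6967846  -0.55312308]
0.1 [-1.79918711e+02 -1.59932189e-03  1.56002592e+02] 0.08528551345913099
```

View pics/scene.png

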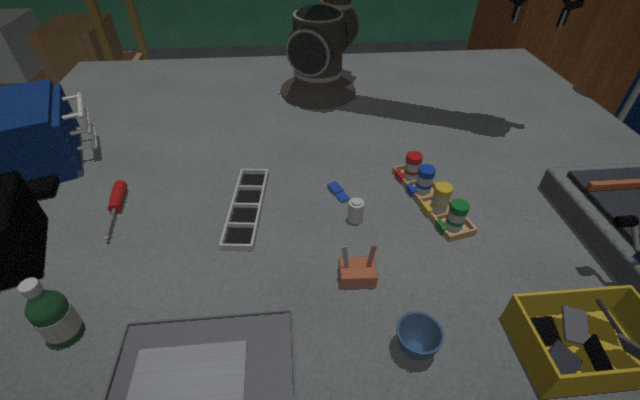

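View pics/side.png

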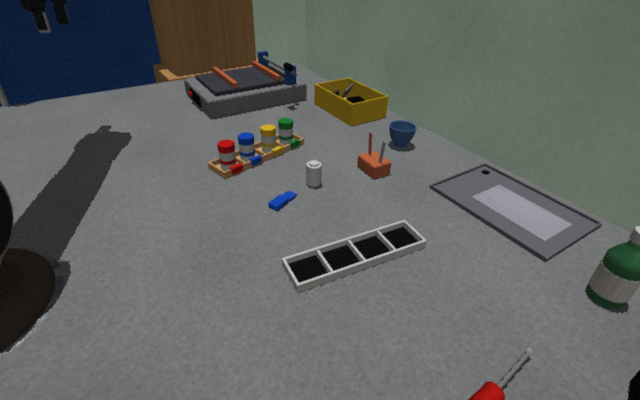

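The robot is at the top of the scene view. The strip rack's pots, from nearest to farthest, are red (413,160), blue (426,175), yellow (441,195) and green (458,212). The empty white rack is centred at about (246,207). I'll localise both racks from depth and colour.

```bash
cat > h.py <<'E'
from bench import manip
import cv2,numpy as np
HUE={"red":(174,6),"yellow":(20,33),"green":(50,80),"blue":(100,125)}
def cloud(n,save=None):
    c=manip.get_calibration(n); p,d=manip.get_image(n)
    if save: cv2.imwrite(save,p[:,:,::-1])
    R=cv2.Rodrigues(np.array(c["rvec"]))[0]; t=np.array(c["tvec"]).ravel()
    v,u=np.mgrid[:400,:640]
    P=np.dstack([(u-c["cx"])/c["fx"]*d,(v-c["cy"])/c["fy"]*d,d])
    W=(P-t)@R; W[d<=0]=9
    return p,cv2.cvtColor(p,cv2.COLOR_RGB2HSV),W
def near(W,xy,r): return np.hypot(W[...,0]-xy[0],W[...,1]-xy[1])<r
def lid(hsv,W,col,lo=.056,hi=.066,xy=None,r=.2):
    a,b=HUE[col];h=hsv[...,0]
    m=((h>=a)&(h<=b) if a<b else (h>=a)|(h<=b))&(hsv[...,1]>100)&(W[...,2]>lo)&(W[...,2]<hi)
    if xy is not None:m&=near(W,xy,r)
    return W[m]
def circ(q):
    (x,y),r=cv2.minEnclosingCircle((q[:,:2]*1000).astype(np.float32));return np.array([x,y])/1000,r
def rack(W,m,lo=.009,hi=.021):
    q=W[m&(W[...,2]>lo)&(W[...,2]<hi)]
    (x,y),(w,h),_=rect=cv2.minAreaRect((q[:,:2]*1000).astype(np.float32))
    b=cv2.boxPoints(rect); e=[b[1]-b[0],b[2]-b[1]]; e=max(e,key=np.linalg.norm)
    if e[0]<0:e=-e
    return np.array([x,y])/1000,(w,h),np.degrees(np.arctan2(e[1],e[0])),len(q)
E
python3 - <<'E'
from h import *
for n in("scene","side"):
    p,hsv,W=cloud(n); print(n)
    for c in HUE:
        q=lid(hsv,W,c,.045,.072); q=q[(q[:,1]>0)&(q[:,0]<.8)]
        if len(q): print(c,len(q),np.median(q,0).round(3),circ(q))
    wh=(hsv[...,1]<60)&(hsv[...,2]>120)&(W[...,1]<0)&(W[...,0]<.75)&(W[...,0]>.2)&(W[...,1]>-.3)
    if n=="scene": wh[:160]=0; wh[:,:215]=0; wh[250:]=0; wh[:,275:]=0
    else: wh[:215]=0; wh[290:]=0; wh[:,:280]=0; wh[:,430:]=0
    print("refit",rack(W,wh))
    wd=(hsv[...,0]>5)&(hsv[...,0]<25)&(hsv[...,1]>60)&(W[...,1]>0)&(W[...,0]<.8)&(W[...,1]<.3)
    if n=="scene": wd[:150]=0; wd[240:]=0; wd[:,:385]=0;wd[:,480:]=0
    print("strip",rack(W,wd))
E
```

```text
scene
red 193 [0.447 0.163 0.059] (array([-0.07131039,  0.56062665]), 662.9041137695312)
yellow 1237 [0.794 0.277 0.057] (array([0.66760962, 0.28544211]), 168.58670043945312)
green 257 [0.604 0.202 0.059] (array([0.63904749, 0.32207962]), 141.1737060546875)
blue 257 [0.498 0.178 0.059] (array([0.60987726, 0.30521332]), 192.54481506347656)
refit (array([ 0.50901187, -0.18679095]), (59.78340148925781, 225.25973510742188), np.float32(-6.422536), 449)
strip (array([0.51950336, 0.18372156]), (224.030517578125, 63.1613655090332), np.float32(14.014261), 495)
side
red 223 [0.437 0.156 0.061] (array([0.38657211, 0.31464377]), 438.66448974609375)
yellow 474 [0.789 0.238 0.057] (array([0.6644483 , 0.28467603]), 169.8339080810547)
green 144 [0.593 0.195 0.06 ] (array([0.59609937, 0.20208372]), 16.48948097229004)
blue 1422 [0.329 1.325 0.059] (array([0.41251382, 0.69164996]), 748.3289794921875)
refit (array([ 0.50864227, -0.18687364]), (62.03537368774414, 224.4224090576172), np.float32(-6.244362), 1108)
strip (array([0.45535751, 0.06972133]), (770.6336669921875, 254.99905395507812), np.float32(16.199762), 1284)
```

```bash
python3 - <<'E'
from h import *
manip.move_pose([.52,.184,.26],[180,0,14.0+180]) if 0 else manip.move_pose([.50,.18,.26],[180,0,104])
p,hsv,W=cloud("wrist","pics/w1.png")
c0=np.array([.5195,.1837]);ex=np.array([np.cos(np.radians(14)),np.sin(np.radians(14))])
for i,c in enumerate(["red","blue","yellow","green"]):
    s=c0+ex*(-.0825+.055*i); q=lid(hsv,W,c,.05,.07,s,.035)
    print(c,s.round(4),len(q),q.mean(0).round(4) if len(q) else "",circ(q) if len(q) else "")
print("strip",rack(W,(hsv[...,0]>5)&(hsv[...,0]<25)&(hsv[...,1]>60)&near(W,c0,.13)))
o=manip.get_obs();print(o["t"],o["qpos"])
for y in(14,194):print(y,manip.ik([.5,.18,.03],[180,0,y]))
E
```

```text
red [0.4395 0.1637] 744 [0.438  0.166  0.0586] (array([0.43768323, 0.16506   ]), 16.801639556884766)
blue [0.4928 0.177 ] 724 [0.4862 0.1779 0.0586] (array([0.48623413, 0.17702832]), 16.850061416625977)
yellow [0.5462 0.1904] 747 [0.544  0.1923 0.0585] (array([0.54463782, 0.19169078]), 17.03165626525879)
green [0.5995 0.2037] 756 [0.5941 0.205  0.0584] (array([0.59522095, 0.20456471]), 16.914588928222656)
strip (array([0.51671136, 0.18313998]), (224.71873474121094, 62.122379302978516), np.float32(13.994849), 1875)
1.7833 [1.99009866e+01 8.04117047e+00 2.27676600e+00 8.42413642e+01
 1.37331912e-02 9.57971000e+01]
14 [  19.79887635   12.36987366  -21.97638103   55.65374531    0.
 -174.20112365]
194 [ 19.79887635  12.36987366 -21.97638103  55.65374531   0.
   5.79887635]
```

View pics/w1.png

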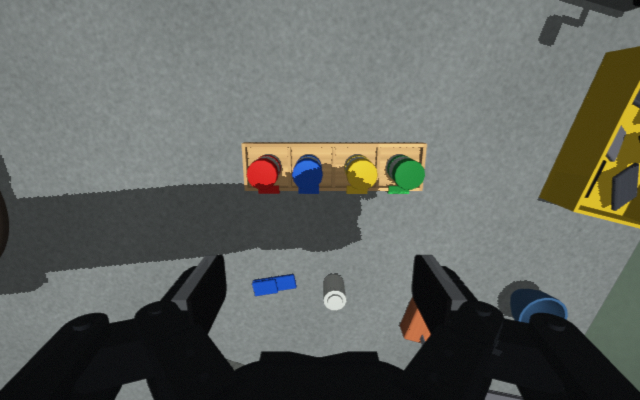

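The wrist view shows lids at (263,173), (307,173), (361,175) and (407,172), with fitted radii of about 17 mm, matching the pots. Next I'll move the first pot, then check.

```bash
cat >> h.py <<'E'
POT={"red":(.4377,.1653),"blue":(.4862,.1772),"yellow":(.5445,.1918),"green":(.5950,.2046)}
START=["red","blue","yellow","green"]
YS,YR=194.0,173.7
C=np.array([.5088,-.1868])
def pocket(i):
    a=np.radians(YR-180);return C+np.array([np.cos(a),np.sin(a)])*(-.0825+.055*i)
def transfer(c):
    k=START.index(c);x,y=POT[c];X,Y=pocket(3-k)
    S,T=[180,0,YS],[180,0,YR]
    manip.gripper_to(.065); manip.move_pose([x,y,.13],S)
    manip.move_straight([x,y,.024],.1)
    manip.gripper_to(.0,30); o=manip.get_obs(); print(c,"grip",round(o["gripper_width"],4),o["finger_force"])
    assert o["gripper_width"]>.025
    manip.move_straight([x,y,.13],.12)
    manip.move_pose([X,Y,.13],T); manip.hold(.2)
    print("held",round(manip.get_obs()["gripper_width"],4))
    print("contact",manip.move_straight([X,Y,.0255],.08,guard=8),manip.get_obs()["tool_pos"])
    manip.gripper_to(.065); manip.move_straight([X,Y,.13],.15)
    print("t",manip.get_obs()["t"])
E
python3 - <<'E'
from h import *
transfer("red")
manip.move_pose([.49,-.18,.26],[180,0,84])
p,hsv,W=cloud("wrist","pics/w2.png")
q=lid(hsv,W,"red",.05,.07,pocket(3),.05);print(pocket(3),len(q),circ(q) if len(q) else "")
print(rack(W,(hsv[...,1]<60)&(hsv[...,2]>120)&near(W,C,.125)))
print(manip.get_obs()["t"])
E
```

```text
red grip 0.0328 29.71831887960434
held 0.0329
contact False [ 0.59123971 -0.19600175  0.02617884]
t 10.5167
[ 0.59080178 -0.19585308] 755 (array([ 0.59044586, -0.19596156]), 16.965482711791992)
(array([ 0.50849014, -0.18769345]), (59.45420837402344, 222.93397521972656), np.float32(-6.425519), 1434)
11.9333
```

View pics/w2.png

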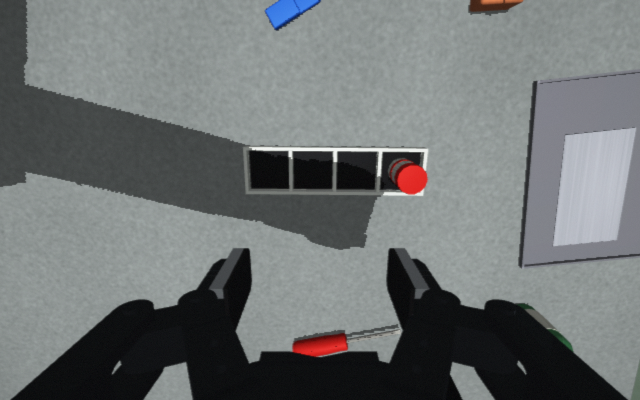

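The red pot stands in the farthest pocket, with its lid at (411,178), within about 1 mm of target. I'll move the rest.

```bash
python3 - <<'E'
from h import *
for c in START[1:]: transfer(c)
manip.move_pose([.49,-.18,.26],[180,0,84])
p,hsv,W=cloud("wrist","pics/w3.png")
for k,c in enumerate(START):
    q=lid(hsv,W,c,.05,.07,pocket(3-k),.04);print(c,pocket(3-k),len(q),circ(q) if len(q) else "",q[:,2].mean())
print(manip.get_obs()["t"])
E
```

```text
blue grip 0.0337 29.83594536781311
held 0.0335
contact False [ 0.53658191 -0.18993953  0.02610364]
t 20.4917
yellow grip 0.0334 29.874088168144226
held 0.0331
contact False [ 0.48189396 -0.18396238  0.02607191]
t 29.0917
green grip 0.0333 29.87215429544449
held 0.0331
contact False [ 0.42722568 -0.17791724  0.02602898]
t 37.8917
red [ 0.59080178 -0.19585308] 752 (array([ 0.59028906, -0.19612402]), 16.98894500732422) 0.058467420548564845
blue [ 0.53613393 -0.18981769] 738 (array([ 0.53611523, -0.19023503]), 16.897560119628906) 0.05858282399743599
yellow [ 0.48146607 -0.18378231] 733 (array([ 0.48187415, -0.18415262]), 16.78019142150879) 0.058645777242975566
green [ 0.42679822 -0.17774692] 735 (array([ 0.42775769, -0.17812228]), 16.822595596313477) 0.05861349733107563
39.375
```

View pics/w3.png

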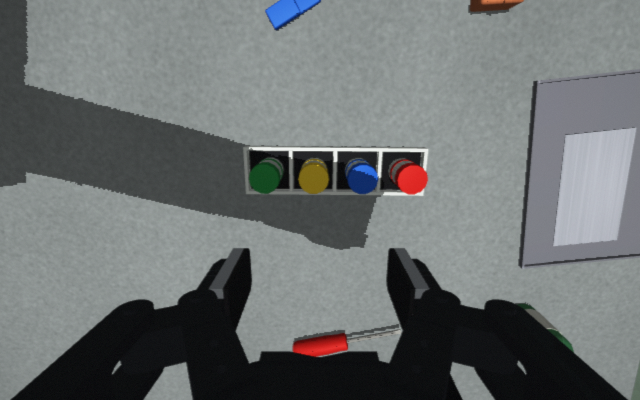

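All four stand in their pockets: green (265,175), yellow (314,176), blue (362,176) and red (411,177), so the row is reversed.

```bash
python3 -c "
from bench import manip
print(manip.sign_off())"
```

```text
the job is handed in; nothing more can be done
None
```

The job is handed in: all four pots stand released in the white rack in reversed order (green, yellow, blue, red from nearest to farthest), each within about 1 mm of its target by the final wrist-camera check, at about 39 s of the 88 s allowed.

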